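Dry-fit a dowelled rail and show it to the bench camera

ROBOT

A 6-joint arm with a two-finger parallel gripper is mounted at the origin on the work surface; the furniture and walls round the work are solid. World frame = base frame: x ahead of the robot, y to its left, z up, the work surface at z = 0. Lengths are in m, angles in rad, forces in N, time in s.
With the tool pointing down it reaches from about 0.3 to 0.875 m from the base axis. Payload 6.4 kg.
Tool frame: the origin (TCP) lies midway between the tips of the shut fingers; the grasp point (between the pads) lies 19 mm behind it; z points along the fingers, y is the direction in which the jaws open and shut (so a half turn about z gives the same grasp; the last joint's range is limited). The gripper opens to 85 mm and grips with 20 to 120 N. Pads are 22 mm wide; open, the fingers measure 114 mm over their backs; the gripper's body (76 mm by 85 mm) begins 54 mm behind the grasp point. The pads swing forward as they close: fully open they stand 13 mm farther back than shut.
Start: joints at [0.927, 0.181, 1.607, -0, 1.354, -0.206], TCP at [0.244, 0.521, 0.231] pointing down, gripper open.
Joint ranges: [-2.99, 2.99], [-0.89, 2.07], [0.3, 2.58], [-1.14, 4.28], [0, 2.63], [-3.12, 3.12]. Speed limits (rad/s): [2.57, 2.57, 3.01, 3.14, 3.14, 3.14].

INTERFACE

Orientations are given as a unit quaternion [w, x, y, z].
In Python, from bench import ctrl, optics, ticket gives the robot as it stands. The module is installed in compiled form; this text tells all that it offers.
- The arm moves only by the tool step_arm, never from a script. Its argument "targets" is text: rows parted by semicolons, each of 6 numbers parted by spaces: the shift along the tool's x, y, z in mm, then the turn, a rotation vector about the tool's x, y, z in rad. In form: dx dy dz rx ry rz; .... A call has 1 to 8 rows; each row is the pose to reach, as a shift and turn from the pose commanded when the call began, along the tool's axes at that moment; what a row does not reach only later rows make up. A row lasts 1/8 s, in which the tool goes at most 62.5 mm and 10.7 degrees, less where a joint would pass 70% of its speed; a pose out of reach is approached as far as the arm can. A call with a gripper value outside its range is refused whole. "grip" is the opening in per cent of the stroke, from 0 (shut) to 100 (fully open), set as the call begins (left out, the last holds). The fingers move at their own pace and stop on an object; the grip force is fixed at half the most. Time passes only in rows, so rows that repeat a pose let the fingers close. It gives the time, the measured TCP pose, the force and the opening at its end, in the units of the state.
- ctrl.get_obs(): the state, without advancing time (a new reading comes with each control period).
- optics.camera(name): name is "scene" or "top"; returns a dict with "image" (480x640x3 uint8, red, green, blue), "mtx" (3x3 intrinsics, pixels), "xyz" and "orientation" of the camera in the world. Camera axes: x right, y up, looking along -z (the intrinsics and any distortion apply to the point x, -y, -z); pixel columns grow to the right and rows downward; lengths in m; the calibration is good to about 2 mm. A picture is of the moment at which its call begins. There is no depth.
- ticket.hand_in(): hands the job in, once; it reports no verdict.
The state is a dict: "time_s": time; "q": joint angles; "dq": joint speeds; "joint_efforts": joint torques, N m; "eef_pos": TCP position; "eef_rot": TCP orientation; "wrist_force": force on the tool from outside, world axes, zero at the start; "torque": the same for the moment, N m; "opening": opening from 0.0 (shut) to 1.0 (fully open).
Only numpy, scipy, OpenCV 4.12 (cv2) and the standard library are available. Lean on these libraries where they do the work, as an engineer would, in place of code of your own. Each camera call takes 0.05 s, during which the arm holds its last target.

TASK

Dry-fit two of the three dowels in the stand, one into each of the two holes bored in the rail while it is clamped in the jig, and leave the third dowel in the stand. Then swing the toggle clamp fully open, lift the rail out and hold it up to the bench camera: dowels upright, long side square to the lens, the middle of the rail on the lens axis and 150 mm in front of the lens. Finish while still holding it there; do not bump the camera or disturb the other things on the bench.

Things in the scene. Friction and masses are not known exactly. Their poses are not given: they have to be found in the camera images.
- rail_centre (a point): Middle of the rail, half-way up: a brown hardwood bar 160 long (its own x) x 36 wide (y) x 40 high (z), 0.16 kg, loose but held in the jig's nest, its underside on the jig board 15 mm above the bench. Alike either way round. Two blind holes in its top. Clear of the nest's cheeks for 45 mm either side of its middle, so that it can be gripped there across its 36 mm width, between the dowels; nothing holds it but the nest and the clamp.
- rail_hole_a (a point): Mouth (centre, level with the rail's top) of the hole 30 mm from the rail's middle at the end away from the clamp: 14 mm diameter, 22 mm deep, countersunk 2 mm at the mouth. z points out of the hole.
- rail_hole_b (a point): Mouth of the same kind of hole 30 mm from the rail's middle at the clamp end. The clamp's pad presses on the rail 35 mm beyond it.
- dowel_1 (a point): Centre (half-way up) of a pale fluted beech dowel, 12 mm diameter x 50 long, chamfered at both ends, about 12 g, loose and upright in its hole of the dark wooden dowel stand, 28 mm standing out. z along the dowel. In a hole of the rail it likewise goes down 22 mm and stands 28 mm out, its centre 3 mm above the hole's mouth; it slides in freely under its own weight.
- dowel_2 (a point): Centre (half-way up) of a pale fluted beech dowel, 12 mm diameter x 50 long, chamfered at both ends, about 12 g, loose and upright in its hole of the dark wooden dowel stand, 28 mm standing out. z along the dowel. In a hole of the rail it likewise goes down 22 mm and stands 28 mm out, its centre 3 mm above the hole's mouth; it slides in freely under its own weight.
- dowel_3 (a point): Centre (half-way up) of a pale fluted beech dowel, 12 mm diameter x 50 long, chamfered at both ends, about 12 g, loose and upright in its hole of the dark wooden dowel stand, 28 mm standing out. z along the dowel. In a hole of the rail it likewise goes down 22 mm and stands 28 mm out, its centre 3 mm above the hole's mouth; it slides in freely under its own weight.
- dowel_stand: Dark wooden stand fixed to the bench, 140 x 44 x 30 mm high, origin under its centre; three holes 44 mm apart in a row along its x (dowel_1, 2, 3 from -x to +x), each 14 mm diameter, 22 mm deep.
- nest (a point): Point on top of the jig board (15 mm above the bench) under the rail's middle as it lies in the nest; the jig is fixed to the bench. x runs along the rail towards the clamp. The board is 268 x 110 mm. The nest: wooden stops at both ends of the rail (18 mm high at the far end, 24 mm at the clamp end) and four cheeks 12 mm high beside it, 47 to 77 mm from the middle, with 1.5 mm of play.
- handle_pivot (a point): Pivot of the toggle clamp's handle: 126 mm from the rail's middle along the jig's x, 70 mm above the bench. Frame of the jig: x away from the rail, z up.
- handle_grip (a point): Middle of the clamp handle's orange grip, 65 mm from the pivot along the handle's own z. The grip is round, 18 to 21 mm thick and runs from 35 to 105 mm from the pivot. Shut, the handle stands upright.
- clamp_handle (a joint): Angle of the clamp handle: 0 upright and shut, growing to 1.0 rad as it is pushed over, top first, away from the rail (along the jig's +x), about a level axis through the pivot. As it goes, the clamp arm rises off the rail, 1.7 rad to a little past upright. It takes about 4 N at the middle of the grip and stays where it is left.
- lens (a point): Front of the bench camera's lens, 240 mm above the bench. The camera, black with a round lens, 50 mm square, is on a steel post (16 mm, 305 mm high, 100 mm behind the lens front) with a round grey foot 110 mm across, fixed. The lens looks along its own -x, level.
- view_point (a point): The point on the lens axis 150 mm in front of the lens where the middle of the rail is to be held. Its x points at the camera, its y lies level across the view (the rail's long axis goes along it, either way round), z is up.
- rail: the rail itself; origin in the middle of its underside, axes as rail_centre
- jig: the whole jig with its clamp, fixed; origin on the bench under the rail's middle, x towards the clamp; it takes up 0.1 m on the rail's side and 0.17 m on the clamp's side (0.22 m with the handle over), 175 mm high at the handle
- camera: the whole bench camera; origin under its post, lens towards its -x
- sander: bystander: wooden sanding block, 62 x 100 x 30 mm, lying flat; origin under its centre
- measure: bystander: yellow tape measure, 37 x 82 x 65 mm, standing; origin under its centre

How it is judged:
By the outcome, as a careful person would: the job done as asked, in the order asked, and still so for the second after the job is handed in, while the arm keeps its last pose, push and grip.
It also fails if it takes over 61 s, if anything falls off the work surface, if the arm or the gripper's body presses on something with over 40 N, if the wrist force passes 120 N, or if a joint passes its speed limit or range.

## Working session

There is one attempt and no reset: what is moved stays moved. The work goes in short steps, Python scripts to look and compute and a tool call to move; the robot and the scene stay as the last step left them, time stands still between calls to the robot, and variables do not carry over. Pictures are saved under pics/ and viewed, and the job is handed in when it is done.

Besides the shell and the picture viewer there is one more tool, called after ">>>" as name(argument=value, ...) on one line, values as JSON. step_arm: Moves the arm, as the interface text tells. Its arguments: {"type":"object","properties":{"targets":{"type":"string"},"grip":{"type":"number"}},"required":["targets"]}

```bash
mkdir -p pics; ls; python3 - <<'E'
from bench import ctrl, optics
import cv2
for n in("scene","top"):
    c=optics.camera(n); cv2.imwrite(f"pics/{n}0.png",c["image"][:,:,::-1]); print(n,{k:v for k,v in c.items() if k!="image"})
print(ctrl.get_obs())
E
```

```text
pics
scene {'mtx': array([[463.05639293,   0.        , 315.33777498],
       [  0.        , 463.05639293, 247.23773922],
       [  0.        ,   0.        ,   1.        ]]), 'xyz': array([ 0.2217092 , -0.64059813,  0.69718494]), 'orientation': array([ 0.86710532,  0.4259202 , -0.12167576, -0.22784942])}
top {'mtx': array([[534.95886231,   0.        , 327.23454665],
       [  0.        , 534.95886231, 238.02214969],
       [  0.        ,   0.        ,   1.        ]]), 'xyz': array([ 0.43273067, -0.07369384,  1.19432041]), 'orientation': array([ 0.71037554,  0.05634674, -0.04384225, -0.70019247])}
{'time_s': 0.1, 'q': array([ 9.26705328e-01,  1.81466822e-01,  1.60787595e+00, -2.18285825e-05,
        1.35385423e+00, -2.06269321e-01]), 'dq': array([-0.0012051 , -0.00163345, -0.00180167,  0.00034454, -0.00126658,
        0.00103825]), 'joint_efforts': array([ 6.78082270e-04, -4.45877302e+01, -3.52237773e+01, -2.74812046e-04,
        4.18897573e-03, -2.14235648e-06]), 'eef_pos': array([0.24345005, 0.52036921, 0.23048972]), 'eef_rot': array([-3.21176421e-04,  2.17164213e-01,  9.76134756e-01, -7.35146585e-04]), 'wrist_force': array([ 1.05781422,  0.13389283, -0.98250603]), 'torque': array([ 0.04106531,  0.05148377, -0.00703935]), 'opening': 1.0010721385997101}
```

View pics/scene0.png

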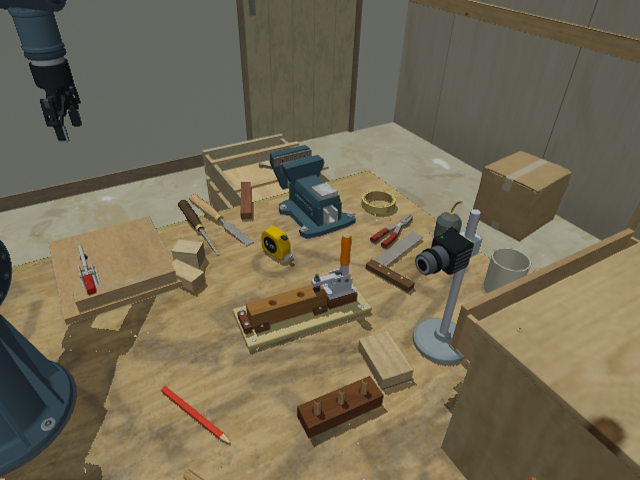

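View pics/top0.png

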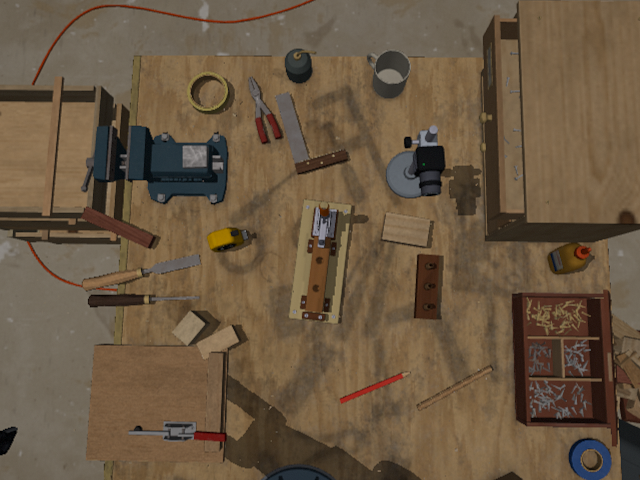

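The scene view shows the jig with its orange handle at (346,250), the stand at (340,405), and the camera with its lens at (425,262). In the top view the rail is at (319,275), the stand at (428,287) and the lens at (430,190). Next I'll enlarge crops to read pixels.

```bash
cat > h.py <<'E'
import numpy as np, cv2
from scipy.spatial.transform import Rotation as R
from scipy.optimize import least_squares
CAM={'scene':(np.array([[463.05639293,0,315.33777498],[0,463.05639293,247.23773922],[0,0,1]]),np.array([0.2217092,-0.64059813,0.69718494]),[0.86710532,0.4259202,-0.12167576,-0.22784942]),
'top':(np.array([[534.95886231,0,327.23454665],[0,534.95886231,238.02214969],[0,0,1]]),np.array([0.43273067,-0.07369384,1.19432041]),[0.71037554,0.05634674,-0.04384225,-0.70019247])}
def rot(q): return R.from_quat([q[1],q[2],q[3],q[0]])
def proj(n,P):
    K,t,q=CAM[n]; p=rot(q).inv().apply(np.atleast_2d(P)-t); p=p*[1,-1,-1]
    u=p@K.T; return u[:,:2]/u[:,2:]
def ray(n,uv):
    K,t,q=CAM[n]; d=np.linalg.inv(K)@[uv[0],uv[1],1]; return t,rot(q).apply(d*[1,-1,-1])
def atz(n,uv,z):
    t,d=ray(n,uv); return t+d*(z-t[2])/d[2]
def tri(uvs,uvt):
    f=lambda P:np.r_[proj('scene',P)[0]-uvs,proj('top',P)[0]-uvt]
    s=least_squares(f,atz('top',uvt,.05)); return s.x,s.fun
def crop(src,dst,x,y,w,h,k):
    im=cv2.imread(src)[y:y+h,x:x+w]; im=cv2.resize(im,None,fx=k,fy=k,interpolation=cv2.INTER_CUBIC)
    for i in range(0,w,10): cv2.putText(im,str(x+i),(i*k,8),0,.3,(255,255,255),1) if i%20==0 else 0; cv2.line(im,(i*k,10),(i*k,14),(0,255,255),1)
    for i in range(0,h,10): cv2.putText(im,str(y+i),(0,i*k+3),0,.3,(255,255,255),1) if i%20==0 else 0; cv2.line(im,(22,i*k),(26,i*k),(0,255,255),1)
    cv2.imwrite(dst,im)
E
python3 - <<'E'
from h import *
crop('pics/scene0.png','pics/s_jig.png',225,225,155,125,5)
crop('pics/scene0.png','pics/s_st.png',290,330,130,110,5)
crop('pics/scene0.png','pics/s_cam.png',400,200,100,170,3)
crop('pics/top0.png','pics/t_jig.png',285,195,75,135,4)
crop('pics/top0.png','pics/t_st.png',375,120,85,205,3)
E
```

```text
(no output)
```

View pics/s_jig.png

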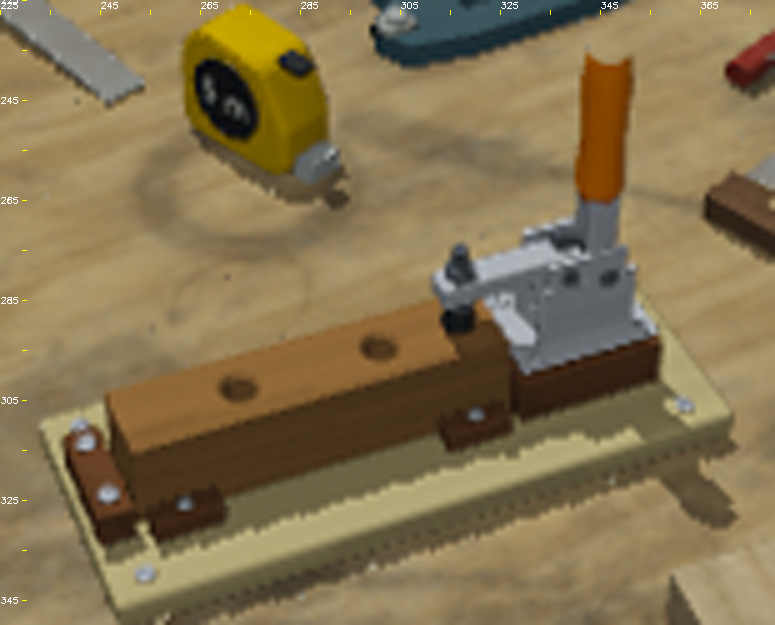

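View pics/s_st.png

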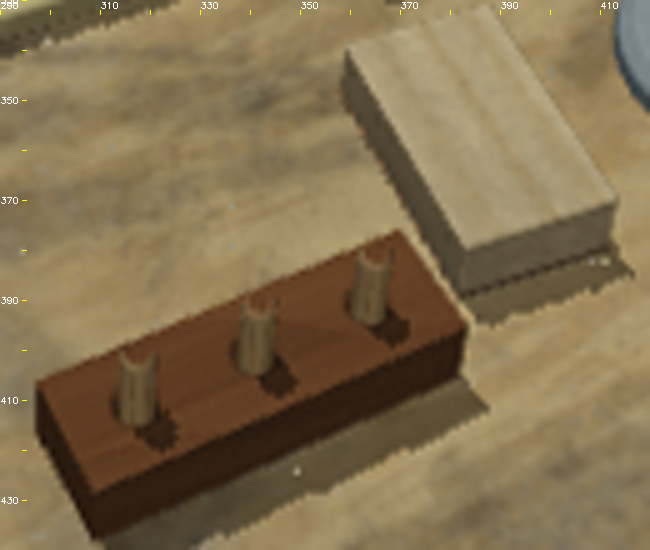

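View pics/s_cam.png

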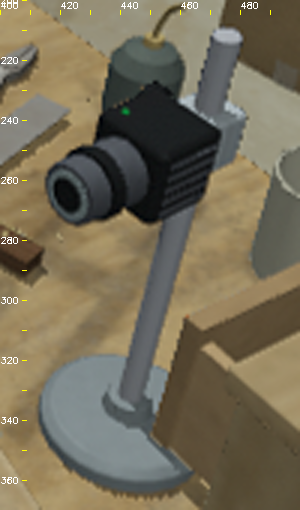

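View pics/t_jig.png

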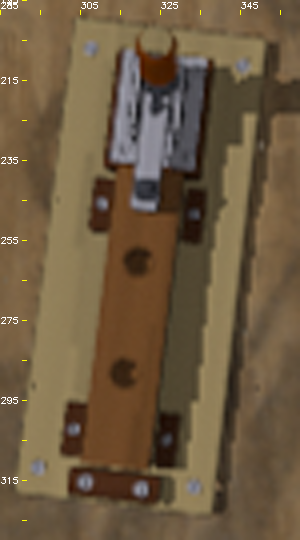

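View pics/t_st.png

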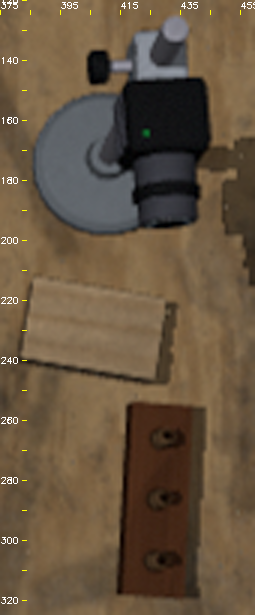

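```bash
python3 - <<'E'
from h import *
crop('pics/top0.png','pics/t_st2.png',405,245,50,80,8)
crop('pics/top0.png','pics/t_cam2.png',380,120,75,85,7)
crop('pics/scene0.png','pics/s_cam2.png',410,210,80,75,8)
crop('pics/scene0.png','pics/s_st2.png',310,370,65,50,10)
E
```

```text
(no output)
```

View pics/t_st2.png

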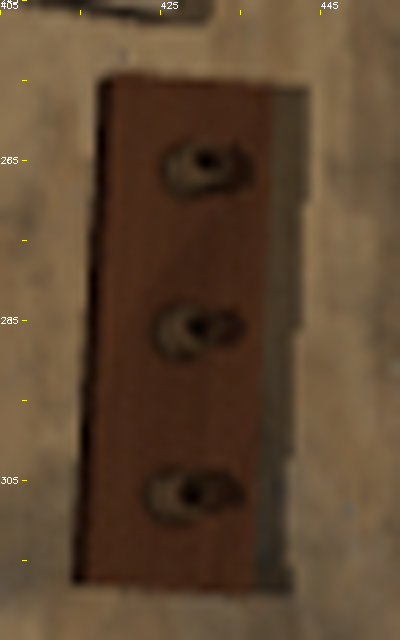

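View pics/t_cam2.png

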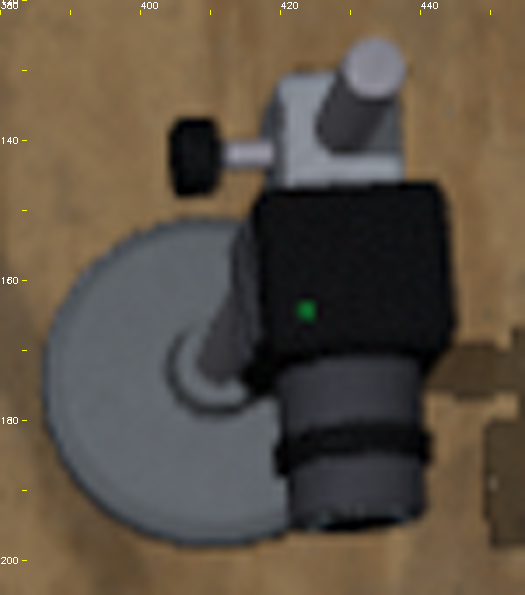

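View pics/s_cam2.png

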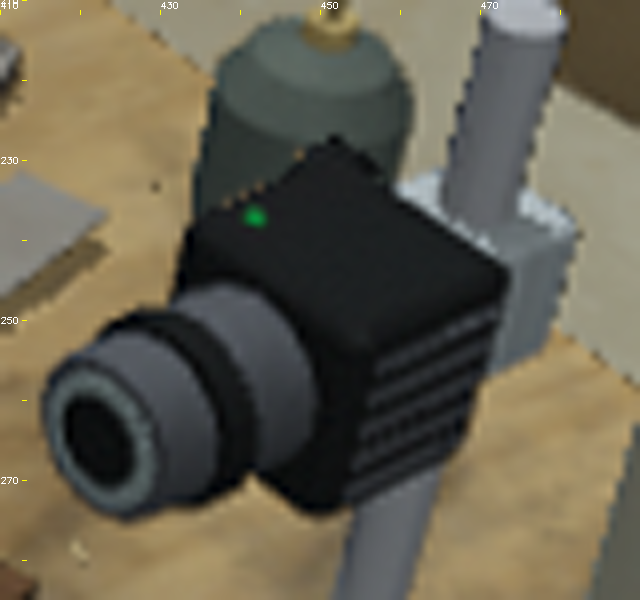

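View pics/s_st2.png

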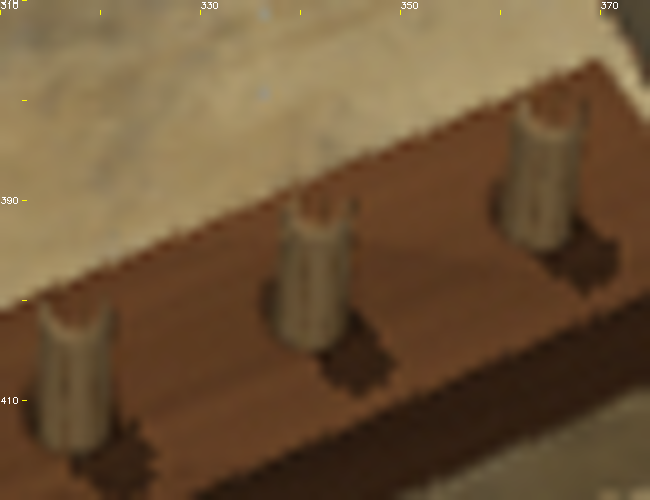

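```bash
cat > fit.py <<'E'
from h import *
def c(x0,y0,k,*p): return [(x0+(a+.5)/k-.5,y0+(b+.5)/k-.5) for a,b in p]
sj=lambda *p:c(225,225,5,*p); tj=lambda *p:c(285,195,4,*p); ts=lambda *p:c(405,245,8,*p); ss=lambda *p:c(290,330,5,*p)
tc=lambda *p:c(380,120,7,*p); sc=lambda *p:c(410,210,8,*p)
def fit(scn,tp,x0):
    def T(v,L): L=np.atleast_2d(L); cs,s=np.cos(v[2]),np.sin(v[2]); return np.c_[v[0]+cs*L[:,0]-s*L[:,1],v[1]+s*L[:,0]+cs*L[:,1],L[:,2]]
    def f(v):
        r=[]
        for n,l in(('scene',scn),('top',tp)):
            if l: r.append((proj(n,T(v,[a for a,_ in l]))-np.array([b for _,b in l])).ravel())
        return np.concatenate(r)
    s=least_squares(f,x0,loss='soft_l1'); return s.x,f(s.x).reshape(-1,2)
j_s=list(zip([(-.03,0,.055),(.03,0,.055),(-.08,.018,.055),(-.08,-.018,.055),(-.1,.055,.015),(-.1,-.055,.015),(.168,-.055,.015)],
 sj((238,388),(378,347),(107,397),(137,452),(40,422),(118,605),(733,412))))
j_t=list(zip([(-.03,0,.055),(.03,0,.055),(.168,.055,.015),(.168,-.055,.015),(-.1,-.055,.015),(-.1,.055,.015)],
 tj((123,373),(138,261),(78,18),(266,38),(213,513),(17,490))))
s_s=list(zip([(-.07,.022,.03),(-.07,-.022,.03),(.07,-.022,.03),(.07,.022,.03)],ss((36,382),(95,490),(467,327),(400,231))))
s_t=list(zip([(.07,.022,.03),(.07,-.022,.03),(-.07,-.022,.03),(-.07,.022,.03)],ts((112,78),(272,83),(250,588),(82,580))))
if __name__=="__main__":
    np.set_printoptions(precision=4,suppress=True)
    for nm,a,b,x0 in(('jig',j_s,j_t,[.4,-.05,0]),('stand',s_s,s_t,[.35,-.28,0])):
        for A,B in((a,b),(a,[]),([],b)):
            v,r=fit(A,B,x0); print(nm,v); print(r.round(1).tolist())
    # lens
    print('lens tri',tri(np.array(sc((100,440))[0]),np.array(tc((358,522))[0])))
    print('lens top z.24 top-edge', atz('top',tc((358,522))[0],.24), 'scene',atz('scene',sc((100,440))[0],.24))
    print('post top',atz('top',tc((373,68))[0],.305),atz('scene',sc((527,15))[0],.305))
    print('foot top',atz('top',tc((217,372))[0],.012))
E
python3 fit.py
```

```text
jig [ 0.5175 -0.0342 -0.1   ]
[[0.4, -0.5], [0.4, -0.6], [-0.5, -1.2], [-0.8, -0.0], [-0.4, -1.1], [0.3, 0.3], [0.8, -0.7], [1.2, 0.2], [0.8, 0.2], [-0.8, -0.6], [0.8, -0.2], [0.6, 1.0], [-0.4, 0.9]]
jig [ 0.5168 -0.0354 -0.099 ]
[[0.4, -0.1], [0.4, -0.1], [-0.6, -0.7], [-0.9, 0.5], [-0.5, -0.6], [0.3, 0.9], [0.8, -0.3]]
jig [ 0.518  -0.0332 -0.1027]
[[0.7, -0.1], [0.3, -0.0], [-1.0, -0.9], [0.5, -0.4], [0.0, 0.8], [-1.0, 0.5]]
stand [ 0.4959 -0.271  -0.0602]
[[-0.1, -0.9], [-0.2, -0.4], [0.3, -1.1], [-0.1, -1.3], [0.7, -0.7], [0.9, 0.2], [0.6, 1.8], [1.1, 1.2]]
stand [ 0.495  -0.2724 -0.0641]
[[-0.2, -0.1], [-0.4, 0.5], [0.5, -0.1], [0.1, -0.4]]
stand [ 0.4973 -0.2692 -0.0606]
[[-0.1, -1.4], [0.1, -0.5], [-0.2, 1.1], [0.2, 0.5]]
lens tri (array([ 0.6524, -0.243 ,  0.2378]), array([-0.0115,  0.002 ,  0.0076, -0.0114]))
lens top z.24 top-edge [ 0.6519 -0.2425  0.24  ] scene [ 0.6504 -0.2448  0.24  ]
post top [ 0.7513 -0.2361  0.305 ] [ 0.7496 -0.24    0.305 ]
foot top [ 0.7534 -0.238   0.012 ]
```

```bash
cat >> h.py <<'E'
def go(target,yaw):
    """shift/turn in tool axes from present pose to TCP target, tool down, tool y at world angle yaw"""
    from bench import ctrl
    o=ctrl.get_obs(); r=rot(o['eef_rot']); d=r.inv().apply(np.array(target)-o['eef_pos'])*1000
    y=np.array([np.cos(yaw),np.sin(yaw),0]); z=np.array([0,0,-1.]); x=np.cross(y,z)
    t=(r.inv()*R.from_matrix(np.c_[x,y,z])).as_rotvec()
    print('t',round(o['time_s'],2),'q',o['q'].round(2),'pos',o['eef_pos'].round(4),'op',round(o['opening'],3),'F',o['wrist_force'].round(1))
    print('shift',d.round(1),'turn',t.round(3),'rows',max(np.linalg.norm(d)/62.5,np.linalg.norm(t)/.187).round(1))
E
python3 - <<'E'
from fit import *
np.set_printoptions(precision=4,suppress=True)
# camera box edges at z=.265
for a,b in(((255,195),(445,185)),((255,195),(250,390)),((445,185),(452,340))):
    P,Q=[atz('top',p,.265) for p in tc(a,b)]; d=Q-P; print(d,np.arctan2(d[1],d[0]))
# sander corners in scene crop (z=.03)
for p in ss((345,55),(487,5),(617,200),(467,248)): print('sander',atz('scene',p,.03))
# scene dowel tops at z=.058
for p in c(310,370,10,(75,308),(320,205),(550,105)): print('dowel top',atz('scene',p,.058))
v=np.array([.496,-.271]); 
for k in(-1,0,1): print('pred',v+.044*k*np.array([np.cos(.06),-np.sin(.06)]))
go([.452,-.268,.13],np.pi/2-.06)
E
```

```text
[ 0.0032 -0.0485  0.    ] -1.505971257730526
[-0.0514  0.0017 -0.    ] 3.1091247196468066
[-0.0408 -0.0012  0.    ] -3.1130650728941327
sander [ 0.5938 -0.1799  0.03  ]
sander [ 0.6559 -0.1857  0.03  ]
sander [ 0.6405 -0.2823  0.03  ]
sander [ 0.5817 -0.2728  0.03  ]
dowel top [ 0.4509 -0.2696  0.058 ]
dowel top [ 0.4951 -0.2724  0.058 ]
dowel top [ 0.5389 -0.2747  0.058 ]
pred [ 0.4521 -0.2684]
pred [ 0.496 -0.271]
pred [ 0.5399 -0.2736]
t 0.1 q [ 0.93  0.18  1.61 -0.    1.35 -0.21] pos [0.2435 0.5204 0.2305] op 1.001 F [ 1.1  0.1 -1. ]
shift [-523.2 -625.4  101.3] turn [-0.001 -0.001 -0.378] rows 13.1
```

>>> step_arm(targets="-40 -48 0 0 0 -0.03; -80 -96 0 0 0 -0.06; -120 -144 0 0 0 -0.1; -160 -191 0 0 0 -0.13; -200 -239 0 0 0 -0.16; -240 -287 0 0 0 -0.2; -280 -335 0 0 0 -0.23; -320 -383 10 0 0 -0.26", grip=45)

```text
time_s: 1.1
eef_pos: [0.3716, 0.0369, 0.222]
eef_rot: [0.001, 0.088, 0.996, -0.0]
wrist_force: [1.5, -0.4, 0.1]
opening: 0.45
```

```bash
python3 - <<'E'
from h import *
go([.452,-.268,.13],np.pi/2-.06)
E
```

```text
t 1.1 q [-0.22 -0.31  2.09  0.    1.36 -1.62] pos [0.3716 0.0369 0.222 ] op 0.45 F [ 1.5 -0.4  0.1]
shift [-132.5 -286.1   92.4] turn [-0.     0.003 -0.117] rows 5.3
```

>>> step_arm(targets="-26 -56 5 0 0 -0.03; -52 -112 20 0 0 -0.06; -78 -168 40 0 0 -0.09; -104 -224 60 0 0 -0.117; -125 -270 80 0 0 -0.117; -132 -286 92 0 0 -0.117; -132 -286 92 0 0 -0.117")

```text
time_s: 1.98
eef_pos: [0.4494, -0.2662, 0.1279]
eef_rot: [-0.001, 0.031, 1.0, 0.001]
wrist_force: [-0.1, 0.0, -0.2]
opening: 0.447
```

```bash
cat > look.py <<'E'
import sys
from h import *
from bench import optics
tag=sys.argv[1]
def shot(n,box):
    c=optics.camera(n); cv2.imwrite(f'pics/{n}_{tag}.png',c['image'][:,:,::-1]); x,y,w,h,k=box
    crop(f'pics/{n}_{tag}.png',f'pics/{n}_{tag}_c.png',x,y,w,h,k)
a=[int(v) for v in sys.argv[2:]]
if a[0]>=0: shot('scene',a[:5])
if len(a)>5: shot('top',a[5:10])
E
python3 look.py h1 270 300 120 140 4 390 230 70 90 6
python3 - <<'E'
from h import *
go([.452,-.268,.036],np.pi/2-.06)
from bench import ctrl
p=ctrl.get_obs()['eef_pos']; print(proj('scene',p),proj('top',p))
E
```

```text
t 2.08 q [-0.76  0.18  1.83  0.    1.13 -2.27] pos [ 0.45   -0.265   0.1293] op 0.451 F [-0.7 -0.1 -0.2]
shift [-2.3 -3.  93.3] turn [ 0.001 -0.001 -0.001] rows 1.5
[[315.91145994 370.05372828]] [[433.5149942  307.14962179]]
```

View pics/scene_h1_c.png

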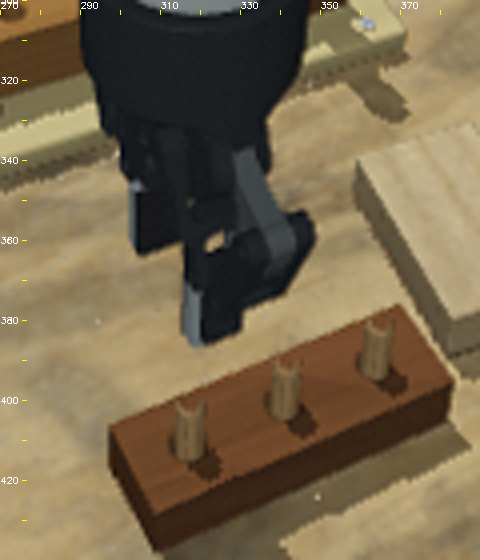

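View pics/top_h1_c.png

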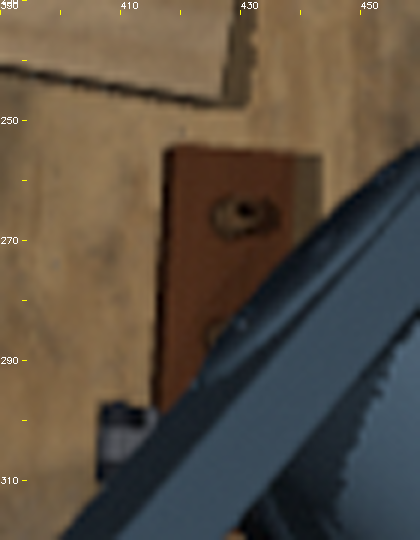

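>>> step_arm(targets="-2 -3 45 0 0 0; -2 -3 80 0 0 0; -2 -3 91 0 0 0; -2 -3 91 0 0 0")

```text
time_s: 2.58
eef_pos: [0.4523, -0.2683, 0.0389]
eef_rot: [-0.0, 0.03, 1.0, 0.0]
wrist_force: [0.5, 0.1, 0.3]
opening: 0.447
```

```bash
python3 look.py h2 290 340 100 100 6
python3 - <<'E'
from h import *
go([.452,-.268,.036],np.pi/2-.06)
E
```

```text
t 2.62 q [-0.76  0.33  1.86  0.    0.95 -2.27] pos [ 0.453  -0.269   0.0397] op 0.452 F [-0.7 -0.5  0. ]
shift [1.  0.9 3.7] turn [-0.001  0.001  0.   ] rows 0.1
```

View pics/scene_h2_c.png

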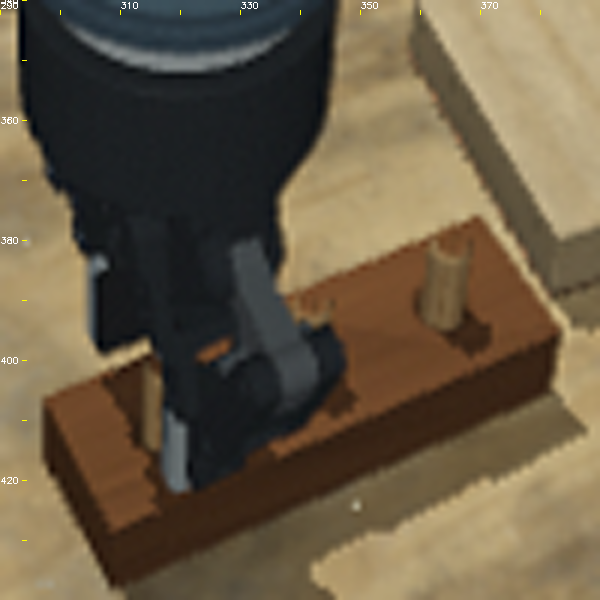

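>>> step_arm(targets="0 0 2 0 0 0; 0 0 2 0 0 0; 0 0 2 0 0 0; 0 0 2 0 0 0; 0 0 2 0 0 0", grip=0)

```text
time_s: 3.25
eef_pos: [0.4529, -0.2697, 0.0374]
eef_rot: [0.001, 0.03, 1.0, -0.001]
wrist_force: [-0.6, 0.2, 6.0]
opening: 0.11
```

```bash
python3 - <<'E'
from h import *
J=np.array([.5174,-.0343]);c,s=np.cos(-.1),np.sin(-.1)
print(J+[.03*c,.03*s],J-[.03*c,.03*s])
b=J+[.03*c,.03*s]
go([b[0],b[1],.037],np.pi/2-.1)
E
```

```text
[ 0.54725012 -0.037295  ] [ 0.48754988 -0.031305  ]
t 3.25 q [-0.76  0.34  1.86  0.    0.94 -2.27] pos [ 0.4529 -0.2697  0.0374] op 0.11 F [-0.6  0.2  6. ]
shift [-8.000e+01  2.377e+02  2.000e-01] turn [-0.001  0.002  0.039] rows 4.0
```

>>> step_arm(targets="0 0 -20 0 0 0; 0 0 -60 0 0 0; 0 0 -80 0 0 0; 0 0 -80 0 0 0")

```text
time_s: 3.75
eef_pos: [0.4531, -0.2698, 0.118]
eef_rot: [0.001, 0.03, 1.0, -0.001]
wrist_force: [-0.3, 0.6, -0.1]
opening: 0.11
```

```bash
python3 look.py h3 270 300 120 140 4
python3 - <<'E'
from h import *
go([.5472,-.0373,.117],np.pi/2-.1)
E
```

```text
t 3.8 q [-0.76  0.21  1.83  0.    1.11 -2.27] pos [ 0.4522 -0.269   0.1165] op 0.11 F [0.1 0.5 0.1]
shift [-80.7 237.1  -0.6] turn [-0.     0.001  0.039] rows 4.0
```

View pics/scene_h3_c.png

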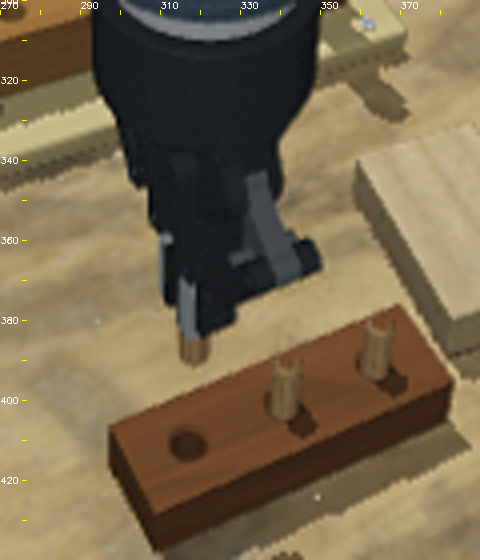

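```bash
python3 - <<'E'
from h import *
for z in(.117,.108,.098,.088,.08): print(z,proj('scene',[.4525,-.2695,z]))
crop('pics/scene_h3.png','pics/a.png',300,350,60,60,10)
E
```

```text
0.117 [[318.69927923 376.65989653]]
0.108 [[318.57318549 380.35018718]]
0.098 [[318.43535586 384.38394347]]
0.088 [[318.29986163 388.34935115]]
0.08 [[318.19310812 391.47362582]]
```

View pics/a.png

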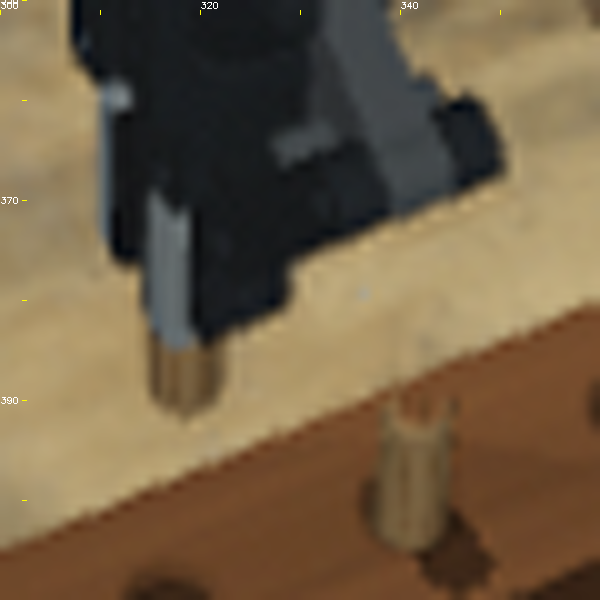

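>>> step_arm(targets="-19 56 0 0 0 0.01; -38 112 0 0 0 0.02; -57 168 0 0 0 0.03; -75 220 0 0 0 0.039; -80.5 237 0 0 0 0.039; -80.5 237 0 0 0 0.039; -80.5 237 0 0 0 0.039")

```text
time_s: 4.68
eef_pos: [0.5462, -0.0385, 0.1157]
eef_rot: [-0.001, 0.05, 0.999, -0.0]
wrist_force: [-0.0, -0.4, -0.5]
opening: 0.11
```

```bash
python3 look.py h4 260 230 100 100 6 290 230 60 60 8
python3 - <<'E'
from h import *
go([.5472,-.0373,.117],np.pi/2-.1)
print(proj('scene',[[.5472,-.0373,.088],[.5472,-.0373,.055]]))
E
```

```text
t 4.78 q [-0.29  0.25  1.77 -0.    1.12 -1.76] pos [ 0.5464 -0.0388  0.1161] op 0.108 F [-0.1 -0.  -0.8]
shift [-0.6  1.5 -0.9] turn [-0.    -0.001 -0.002] rows 0.0
[[300.5630171  281.22421749]
 [300.60335116 293.48376241]]
```

View pics/scene_h4_c.png

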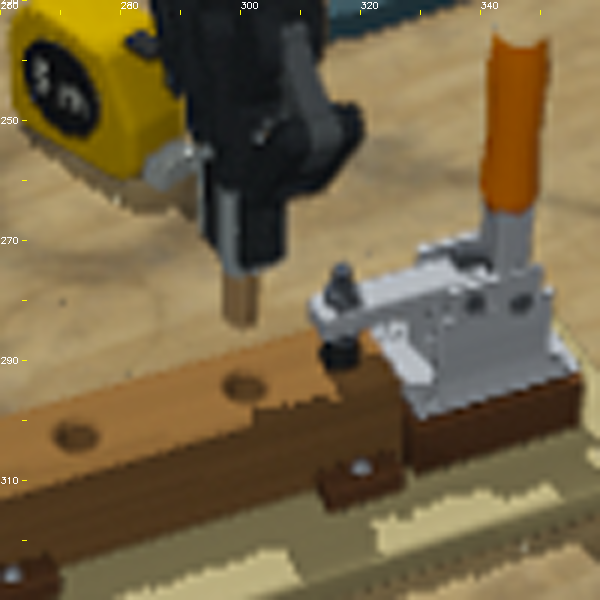

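View pics/top_h4_c.png

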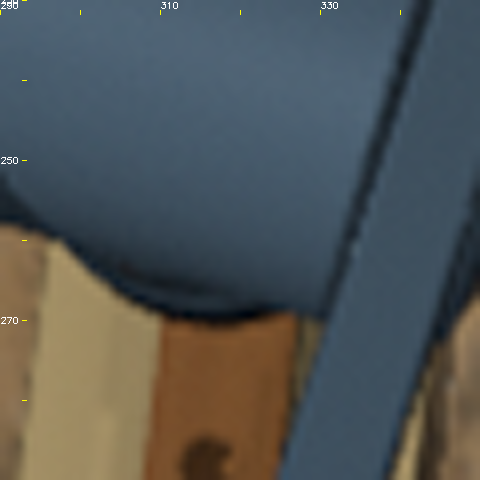

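>>> step_arm(targets="-1 1.5 20 0 0 0; -1 1.5 28 0 0 0; -1 1.5 34 0 0 0; -1 1.5 40 0 0 0; -1 1.5 40 0 0 0")

```text
time_s: 5.4
eef_pos: [0.5479, -0.036, 0.0762]
eef_rot: [-0.0, 0.05, 0.999, 0.0]
wrist_force: [-0.4, -0.8, -0.3]
opening: 0.108
```

```bash
python3 look.py h5 260 230 100 100 6
```

```text
(no output)
```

View pics/scene_h5_c.png

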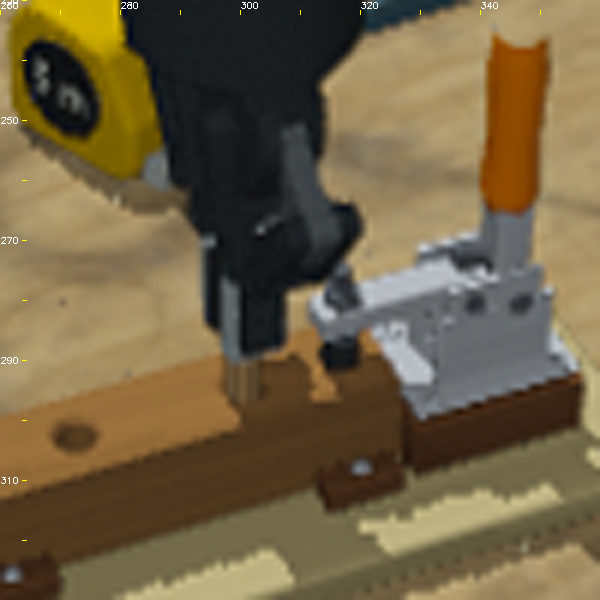

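>>> step_arm(targets="0 0 5 0 0 0; 0 0 10 0 0 0; 0 0 10 0 0 0")

```text
time_s: 5.82
eef_pos: [0.5477, -0.0358, 0.0659]
eef_rot: [-0.0, 0.05, 0.999, 0.0]
wrist_force: [-1.0, -0.6, -0.5]
opening: 0.106
```

Inserted about 18 mm with no force; release.

>>> step_arm(targets="0 0 0 0 0 0; 0 0 0 0 0 0; 0 0 0 0 0 0; 0 0 -20 0 0 0; 0 0 -55 0 0 0; 0 0 -55 0 0 0", grip=40)

```text
time_s: 6.58
eef_pos: [0.5504, -0.0365, 0.1245]
eef_rot: [0.003, 0.05, 0.999, -0.001]
wrist_force: [1.2, -0.4, -0.2]
opening: 0.396
```

```bash
python3 look.py h6 260 230 100 100 6
python3 - <<'E'
from h import *
go([.4963,-.2715,.12],np.pi/2-.06)
E
```

```text
t 6.62 q [-0.28  0.25  1.76  0.    1.13 -1.75] pos [ 0.5491 -0.0362  0.1228] op 0.401 F [-0.   0.3 -0.6]
shift [  29.1 -239.4    2.8] turn [-0.001  0.003 -0.04 ] rows 3.9
```

View pics/scene_h6_c.png

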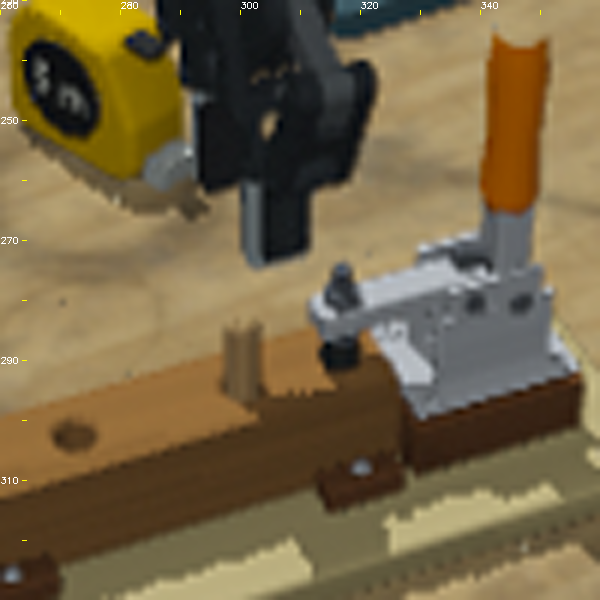

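>>> step_arm(targets="7 -58 0 0 0 -0.01; 14 -116 0 0 0 -0.02; 21 -174 0 0 0 -0.03; 28 -230 0 0 0 -0.04; 29 -239.5 20 0 0 -0.04; 29 -239.5 50 0 0 -0.04; 29 -239.5 50 0 0 -0.04")

```text
time_s: 7.5
eef_pos: [0.4928, -0.2686, 0.0675]
eef_rot: [-0.003, 0.03, 1.0, 0.003]
wrist_force: [0.9, -0.2, -0.0]
opening: 0.398
```

```bash
python3 - <<'E'
from h import *
go([.4963,-.2718,.0375],np.pi/2-.06)
E
```

```text
t 7.5 q [-0.71  0.36  1.75  0.    1.04 -2.22] pos [ 0.4928 -0.2686  0.0675] op 0.398 F [ 0.9 -0.2 -0. ]
shift [-3.9 -3.1 30. ] turn [ 0.005 -0.006  0.   ] rows 0.5
```

>>> step_arm(targets="0 0 0 0 0 0; 0 0 0 0 0 0; 0 0 0 0 0 0")

```text
time_s: 7.88
eef_pos: [0.496, -0.2714, 0.0724]
eef_rot: [0.001, 0.03, 1.0, -0.001]
wrist_force: [-0.6, -0.7, -0.3]
opening: 0.403
```

```bash
python3 - <<'E'
from h import *
go([.4963,-.2718,.0375],np.pi/2-.06)
E
```

```text
t 7.88 q [-0.71  0.35  1.75  0.    1.04 -2.22] pos [ 0.496  -0.2714  0.0724] op 0.403 F [-0.6 -0.7 -0.3]
shift [-0.2 -0.3 34.9] turn [-0.001  0.001  0.001] rows 0.6
```

>>> step_arm(targets="0 0 20 0 0 0; 0 0 35 0 0 0; 0 0 35 0 0 0; 0 0 35 0 0 0")

```text
time_s: 8.38
eef_pos: [0.4956, -0.2715, 0.0368]
eef_rot: [0.0, 0.03, 1.0, -0.0]
wrist_force: [0.4, -0.2, 0.3]
opening: 0.399
```

>>> step_arm(targets="0 0 0 0 0 0; 0 0 0 0 0 0; 0 0 0 0 0 0; 0 0 0 0 0 0; 0 0 0 0 0 0", grip=0)

```text
time_s: 9.0
eef_pos: [0.4958, -0.2717, 0.0369]
eef_rot: [0.0, 0.03, 1.0, -0.0]
wrist_force: [0.0, -0.4, 5.3]
opening: 0.111
```

>>> step_arm(targets="0 0 -20 0 0 0; 0 0 -60 0 0 0; 0 0 -80 0 0 0; 0 0 -80 0 0 0; 0 0 -80 0 0 0")

```text
time_s: 9.62
eef_pos: [0.4945, -0.2706, 0.115]
eef_rot: [-0.001, 0.03, 1.0, 0.001]
wrist_force: [-0.5, 0.3, 0.3]
opening: 0.11
```

```bash
python3 look.py h7 290 330 90 100 6
python3 - <<'E'
from h import *
go([.4876,-.0313,.117],np.pi/2-.1)
E
```

```text
t 9.68 q [-0.71  0.29  1.73  0.    1.13 -2.22] pos [ 0.4944 -0.2705  0.1147] op 0.109 F [-0.3 -0.6 -0.7]
shift [ 21.1 238.4  -1.8] turn [ 0.002 -0.002  0.04 ] rows 3.8
```

View pics/scene_h7_c.png

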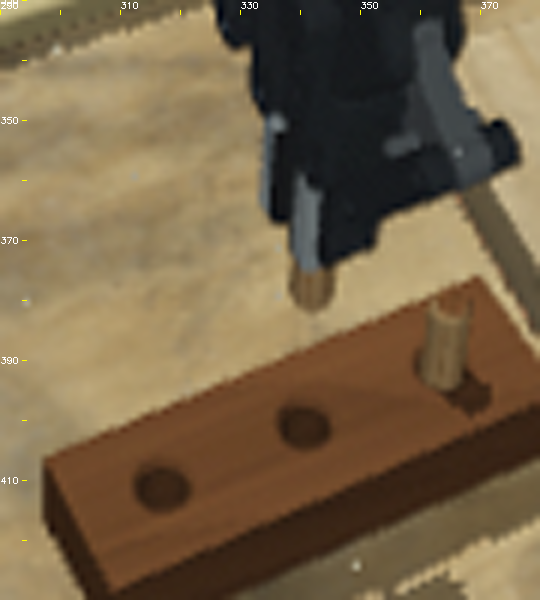

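>>> step_arm(targets="5 57 0 0 0 0.01; 10 114 0 0 0 0.02; 16 171 0 0 0 0.03; 21 226 0 0 0 0.04; 22 240 0 0 0 0.04; 22 240 0 0 0 0.04; 22 240 0 0 0 0.04; 22 240 0 0 0 0.04")

```text
time_s: 10.68
eef_pos: [0.4879, -0.0318, 0.1163]
eef_rot: [-0.0, 0.051, 0.999, -0.0]
wrist_force: [-0.1, -0.7, -0.7]
opening: 0.109
```

```bash
python3 look.py h8 235 240 90 90 6
python3 - <<'E'
from h import *
go([.488,-.0305,.117],np.pi/2-.1)
print(proj('scene',[[.488,-.0305,.088],[.488,-.0305,.055]]))
E
```

```text
t 10.72 q [-0.31  0.13  1.92 -0.    1.09 -1.78] pos [ 0.4879 -0.0317  0.1163] op 0.109 F [ 0.1  0.2 -0.3]
shift [-0.   1.2 -0.7] turn [-0.    -0.    -0.002] rows 0.0
[[271.94112813 289.01175017]
 [272.60958682 301.3597412 ]]
```

View pics/scene_h8_c.png

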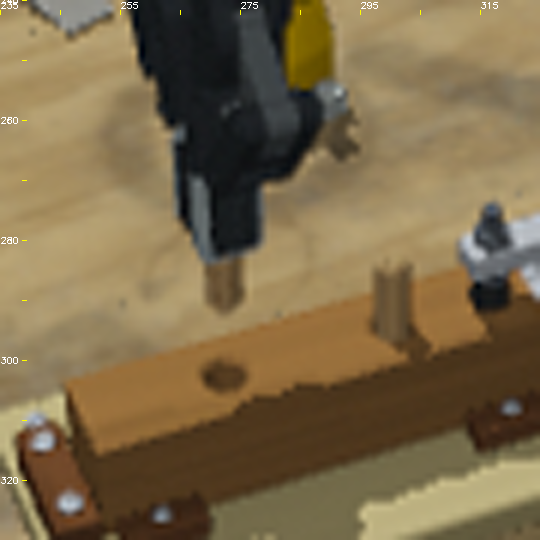

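>>> step_arm(targets="1 1 20 0 0 0; 1 1 28 0 0 0; 1 1 34 0 0 0; 1 1 40 0 0 0; 1 1 40 0 0 0")

```text
time_s: 11.35
eef_pos: [0.4868, -0.0294, 0.0762]
eef_rot: [-0.0, 0.05, 0.999, 0.0]
wrist_force: [-0.2, -0.5, 0.1]
opening: 0.109
```

>>> step_arm(targets="0 0 5 0 0 0; 0 0 10 0 0 0; 0 0 10 0 0 0")

```text
time_s: 11.72
eef_pos: [0.4865, -0.0293, 0.066]
eef_rot: [-0.0, 0.05, 0.999, 0.0]
wrist_force: [-0.1, 0.3, 0.0]
opening: 0.11
```

>>> step_arm(targets="0 0 0 0 0 0; 0 0 0 0 0 0; 0 0 0 0 0 0; 0 0 -20 0 0 0; 0 0 -70 0 0 0; 0 0 -110 0 0 0; 0 0 -130 0 0 0; 0 0 -130 0 0 0", grip=40)

```text
time_s: 12.72
eef_pos: [0.488, -0.0297, 0.1982]
eef_rot: [0.002, 0.05, 0.999, -0.001]
wrist_force: [-0.8, -0.4, -0.5]
opening: 0.401
```

```bash
python3 look.py h9 235 225 150 125 5
python3 - <<'E'
from h import *
J=np.array([.5174,-.0343]);c,s=np.cos(-.1),np.sin(-.1)
for x,z in((.085,.205),(.085,.16)):
  go([J[0]+x*c,J[1]+x*s,z],np.pi/2-.1)
E
```

```text
t 12.78 q [-0.3   0.02  1.86  0.    1.26 -1.78] pos [ 0.4871 -0.0294  0.1966] op 0.4 F [ 0.4  0.3 -1. ]
shift [-115.7   -1.9   -8.2] turn [-0.     0.001  0.   ] rows 1.9
t 12.78 q [-0.3   0.02  1.86  0.    1.26 -1.78] pos [ 0.4871 -0.0294  0.1966] op 0.4 F [ 0.4  0.3 -1. ]
shift [-115.6   -1.9   36.8] turn [-0.     0.001  0.   ] rows 1.9
```

View pics/scene_h9_c.png

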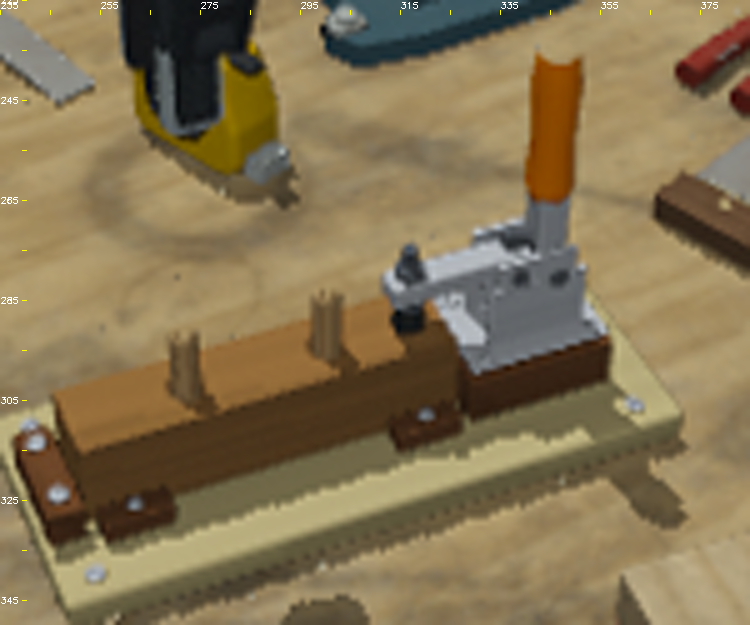

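>>> step_arm(targets="-55 -1 0 0 0 0; -110 -2 0 0 0 0; -116 -2 20 0 0 0; -116 -2 42 0 0 0; -116 -2 42 0 0 0; -116 -2 42 0 0 0", grip=0)

```text
time_s: 13.52
eef_pos: [0.6013, -0.0427, 0.154]
eef_rot: [-0.001, 0.05, 0.999, 0.0]
wrist_force: [-0.1, -0.3, 0.4]
opening: 0.006
```

```bash
python3 look.py i1 270 200 130 125 5
python3 - <<'E'
from h import *
J=np.array([.5174,-.0343]);c,s=np.cos(-.1),np.sin(-.1)
for x,z in((.085,.155),):
  go([J[0]+x*c,J[1]+x*s,z],np.pi/2-.1)
E
```

```text
t 13.57 q [-0.27  0.32  1.6  -0.    1.22 -1.74] pos [ 0.6019 -0.0429  0.1549] op -0.001 F [ 0.5 -0.1  0. ]
shift [-0.   0.1 -0.1] turn [-0.  0.  0.] rows 0.0
```

View pics/scene_i1_c.png

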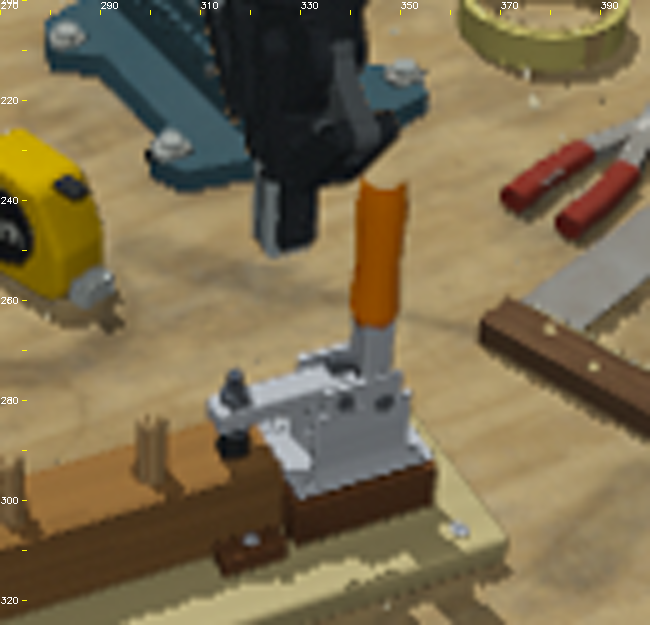

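>>> step_arm(targets="-10 0 0 0 0 0; -20 0 0 0 0 0; -31 0 0 0 0 0; -41 0 0 0 0 0; -52 0 3 0 0 0; -62 0 6 0 0 0; -71 0 11 0 0 0; -80 0 16 0 0 0")

```text
time_s: 14.58
eef_pos: [0.6825, -0.051, 0.1382]
eef_rot: [0.0, 0.05, 0.999, -0.0]
wrist_force: [-1.9, -0.4, 3.1]
opening: -0.002
```

>>> step_arm(targets="-8 0 6 0 0 0; -16 0 15 0 0 0; -16 0 15 0 0 0")

```text
time_s: 14.95
eef_pos: [0.6983, -0.0525, 0.1227]
eef_rot: [0.0, 0.05, 0.999, 0.0]
wrist_force: [-0.6, 0.7, 1.0]
opening: 0.002
```

```bash
python3 look.py i2 270 200 130 125 5
```

```text
(no output)
```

View pics/scene_i2_c.png

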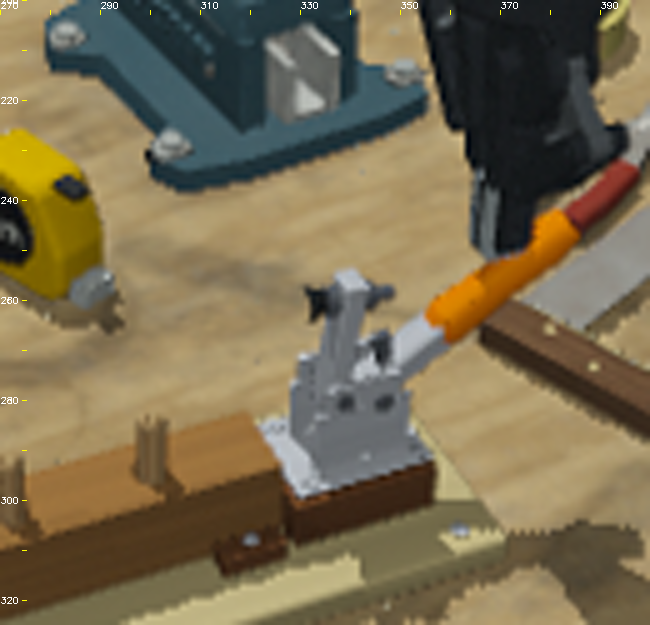

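>>> step_arm(targets="-1.5 0 2.5 0 0 0; -3 0 5 0 0 0; -4 0 7 0 0 0; -4 0 7 0 0 0")

```text
time_s: 15.5
eef_pos: [0.6992, -0.0526, 0.1209]
eef_rot: [-0.003, 0.05, 0.999, -0.0]
wrist_force: [-23.7, 2.1, 31.7]
opening: -0.003
```

>>> step_arm(targets="3 0 -10 0 0 0; 3 0 -60 0 0 0; 3 0 -115 0 0 0; 40 0 -125 0 0 0; 100 0 -125 0 0 0; 160 0 -125 0 0 0; 183 0 -125 0 0 0; 183 0 -125 0 0 0", grip=65)

```text
time_s: 16.5
eef_pos: [0.5185, -0.0343, 0.2414]
eef_rot: [0.0, 0.05, 0.999, 0.0]
wrist_force: [0.3, 0.6, 0.5]
opening: 0.651
```

```bash
python3 look.py i3 235 225 160 125 5 280 185 90 145 4
python3 - <<'E'
from h import *
go([.5174,-.0335,.022],np.pi/2-.1)
E
```

```text
t 16.6 q [-0.29  0.05  1.73  0.    1.36 -1.77] pos [ 0.5204 -0.0348  0.2417] op 0.651 F [-0.5 -0.5 -0.2]
shift [  3.4   1.  219.6] turn [-0.     0.001  0.   ] rows 3.5
```

View pics/scene_i3_c.png

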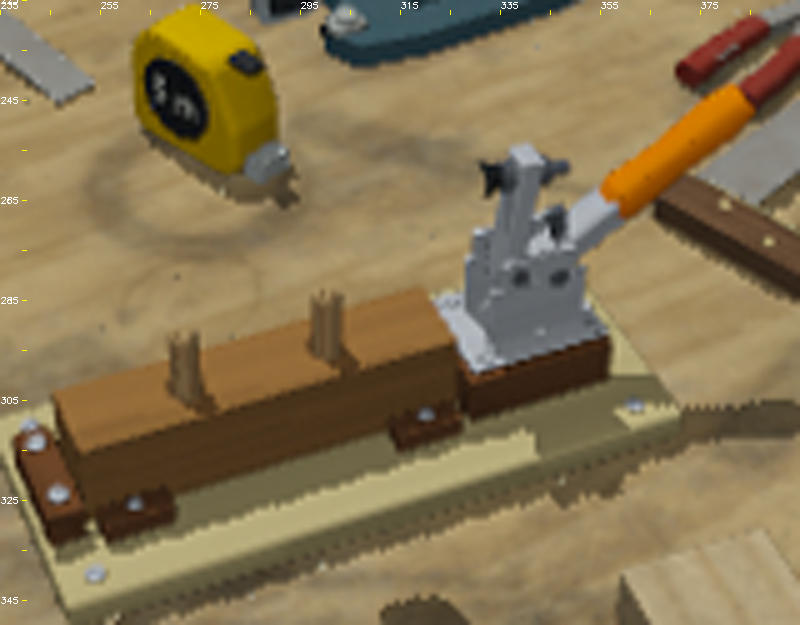

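>>> step_arm(targets="3 1 60 0 0 0; 3 1 120 0 0 0; 3 1 150 0 0 0; 3 1 180 0 0 0; 3 1 205 0 0 0; 3 1 218 0 0 0; 3 1 218 0 0 0")

```text
time_s: 17.48
eef_pos: [0.5165, -0.0332, 0.0224]
eef_rot: [-0.001, 0.05, 0.999, 0.0]
wrist_force: [0.1, 0.3, -0.1]
opening: 0.651
```

```bash
python3 look.py i4 235 225 150 125 5
python3 - <<'E'
from h import *
go([.5174,-.0335,.022],np.pi/2-.1)
E
```

```text
t 17.52 q [-0.29  0.35  1.88  0.    0.91 -1.76] pos [ 0.5171 -0.0334  0.0234] op 0.65 F [0.6 0.5 1. ]
shift [-0.3 -0.   1.4] turn [ 0. -0.  0.] rows 0.0
```

View pics/scene_i4_c.png

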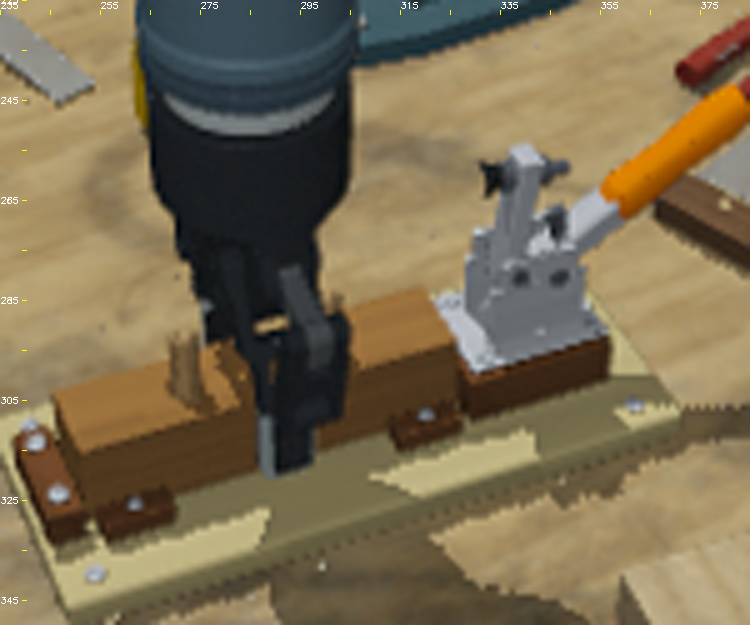

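>>> step_arm(targets="0 0 0 0 0 0; 0 0 0 0 0 0; 0 0 0 0 0 0; 0 0 0 0 0 0; 0 0 0 0 0 0", grip=0)

```text
time_s: 18.15
eef_pos: [0.5178, -0.0337, 0.0247]
eef_rot: [0.001, 0.05, 0.999, -0.0]
wrist_force: [-0.4, -0.6, 5.4]
opening: 0.412
```

>>> step_arm(targets="0 0 -8 0 0 0; 0 0 -20 0 0 0; 0 0 -40 0 0 0; 0 0 -60 0 0 0; 0 0 -60 0 0 0")

```text
time_s: 18.77
eef_pos: [0.5176, -0.0336, 0.0852]
eef_rot: [0.001, 0.05, 0.999, -0.0]
wrist_force: [-0.0, -0.4, -2.2]
opening: 0.412
```

```bash
python3 look.py i5 235 205 150 125 5
python3 - <<'E'
from h import *
go([.5,-.2,.2],.055)
E
```

```text
t 18.82 q [-0.29  0.24  1.86 -0.    1.03 -1.77] pos [ 0.5167 -0.0334  0.0841] op 0.412 F [ 0.1 -0.7 -2.3]
shift [  -0.  -167.5 -115.9] turn [1.000e-03 1.000e-03 1.416e+00] rows 7.6
```

View pics/scene_i5_c.png

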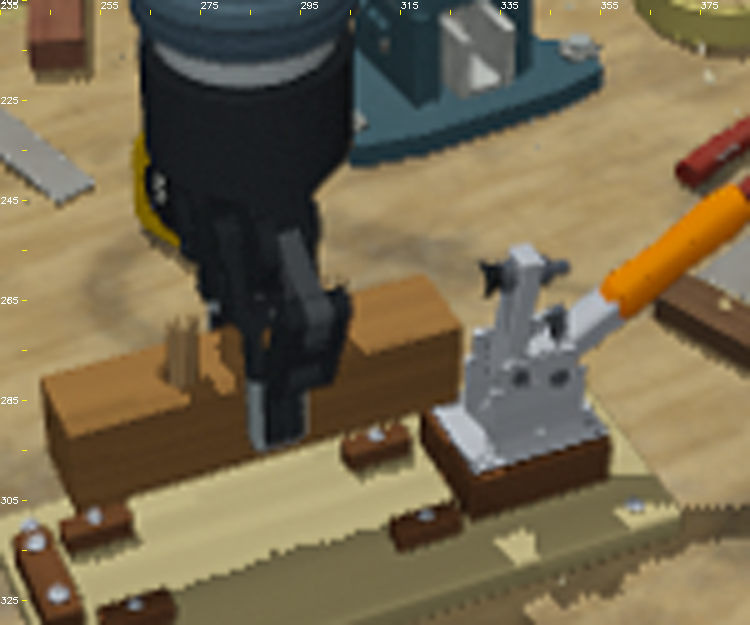

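>>> step_arm(targets="0 0 -50 0 0 0; 0 0 -100 0 0 0; 0 0 -140 0 0 0; 0 -10 -145 0 0 0.1; 0 -30 -145 0 0 0.25; -2 -55 -145 0 0 0.4; -3 -80 -145 0 0 0.56; -4 -110 -145 0 0 0.72")

```text
time_s: 19.82
eef_pos: [0.5087, -0.1433, 0.227]
eef_rot: [-0.001, 0.401, 0.916, 0.0]
wrist_force: [0.4, -0.5, -1.3]
opening: 0.409
```

```bash
python3 - <<'E'
from h import *
go([.5017,-.2519,.2295],.055)
E
```

```text
t 19.82 q [-0.5   0.08  1.73  0.    1.34 -1.25] pos [ 0.5087 -0.1433  0.227 ] op 0.409 F [ 0.4 -0.5 -1.3]
shift [-74.9 -78.9  -2.7] turn [-0.002 -0.002  0.691] rows 3.7
```

>>> step_arm(targets="-14 -15 -1 0 0 0.15; -30 -32 -1 0 0 0.3; -46 -48 -1 0 0 0.45; -60 -63 -1 0 0 0.58; -70 -74 -1 0 0 0.66; -75 -79 -1 0 0 0.69; -75 -79 -1 0 0 0.69; -75 -79 -1 0 0 0.69")

```text
time_s: 20.82
eef_pos: [0.503, -0.2512, 0.2291]
eef_rot: [-0.0, 0.685, 0.729, 0.0]
wrist_force: [-0.2, 0.3, -0.3]
opening: 0.413
```

```bash
python3 look.py i6 300 200 190 160 4 370 120 110 160 4
python3 - <<'E'
from h import *
go([.5017,-.2519,.2295],.055)
E
```

```text
t 20.93 q [-0.67  0.15  1.64  0.    1.35 -0.74] pos [ 0.5031 -0.2513  0.2294] op 0.412 F [-0.3  0.3 -1.8]
shift [-0.5 -1.4 -0.1] turn [-0.    -0.     0.007] rows 0.0
```

View pics/scene_i6_c.png

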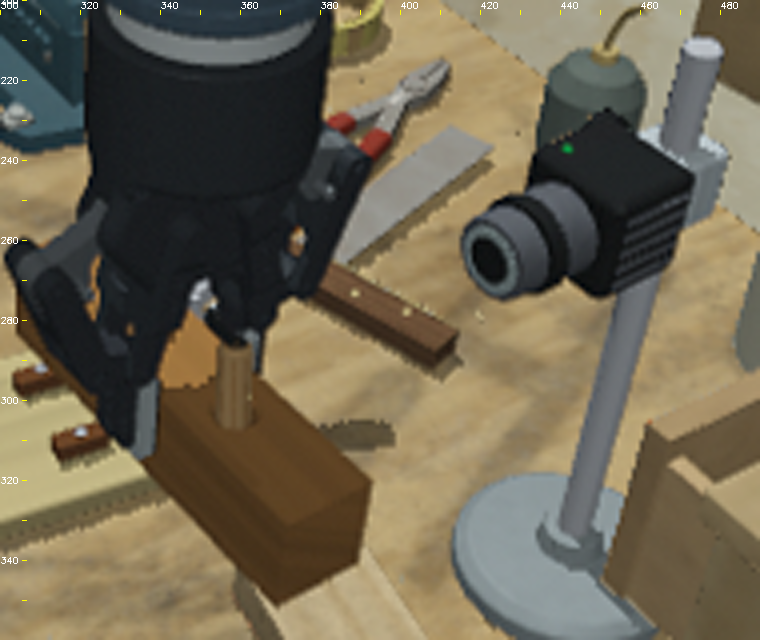

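View pics/top_i6_c.png

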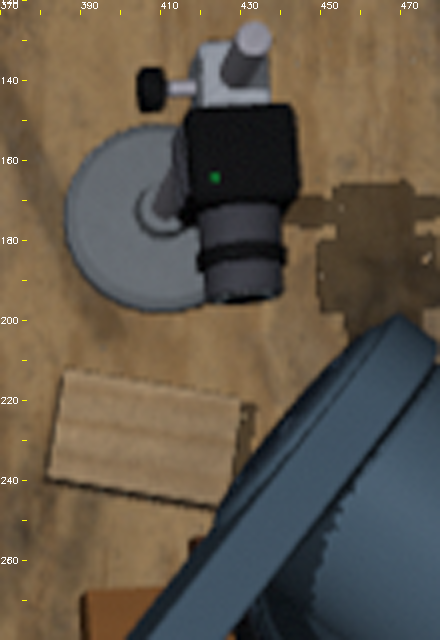

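```bash
python3 - <<'E'
from fit import *
np.set_printoptions(precision=4,suppress=True)
def m(cx,cy,cz,yaw,L):
    L=np.array(L); c_,s_=np.cos(yaw),np.sin(yaw)
    return np.c_[cx+c_*L[:,0]-s_*L[:,1],cy+s_*L[:,0]+c_*L[:,1],cz+L[:,2]]
# view frame: x to camera, rail long along y
L=[(.018,-.08,.02),(-.018,-.08,.02),(-.018,-.08,-.02),(.018,-.08,-.02)]
obs=c(300,200,4,(372,482),(290,525),(278,604),(362,560))
print(proj('scene',m(.5031,-.2513,.24,.062,L))-obs)
s=least_squares(lambda v:(proj('scene',m(v[0],v[1],.24,v[2],L))-obs).ravel(),[.503,-.251,.062]); print(s.x,s.fun.round(1))
s=least_squares(lambda v:(proj('scene',m(v[0],v[1],v[3],v[2],L))-obs).ravel(),[.503,-.251,.062,.24]); print(s.x,s.fun.round(1))
E
python3 - <<'E'
from h import *
crop('pics/scene_i6.png','pics/b.png',295,240,110,115,7)
E
```

```text
[[ 0.8301 -1.3847]
 [-0.288  -0.9373]
 [-0.0559  0.1536]
 [-0.2067 -0.1445]]
[ 0.5021 -0.2521  0.0658] [ 0.7 -0.9 -0.3 -0.3 -0.1  0.8 -0.3  0.4]
[ 0.5156 -0.2385  0.0533  0.2199] [ 0.3 -0.1 -0.1 -0.2  0.3  0.  -0.6  0.3]
```

View pics/b.png

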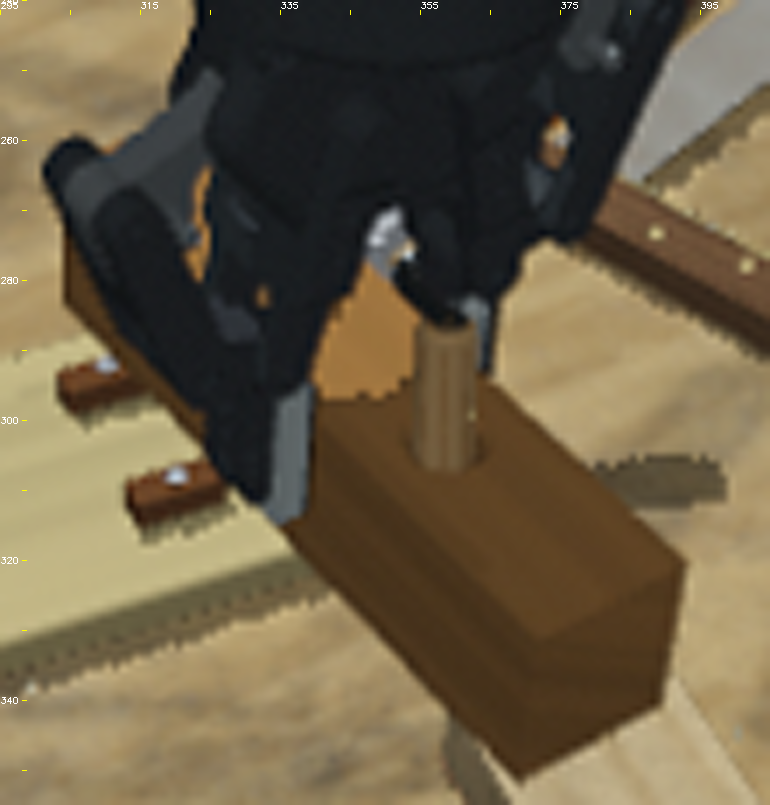

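>>> step_arm(targets="-0.5 -1.5 0 0 0 0.005; -0.5 -1.5 0 0 0 0.005; -0.5 -1.5 0 0 0 0.005; -0.5 -1.5 0 0 0 0.005; -0.5 -1.5 0 0 0 0.005")

```text
time_s: 21.55
eef_pos: [0.5016, -0.2525, 0.2294]
eef_rot: [0.0, 0.687, 0.727, 0.0]
wrist_force: [-0.1, 0.1, -1.3]
opening: 0.41
```

```bash
python3 look.py i7 230 200 250 240 3
python3 - <<'E'
from h import *
go([.5017,-.2519,.2295],.055)
E
```

```text
t 21.6 q [-0.68  0.15  1.64  0.    1.35 -0.73] pos [ 0.5016 -0.2525  0.2294] op 0.411 F [ 0.2  0.  -1.1]
shift [ 0.6  0.2 -0.1] turn [ 0.    -0.     0.001] rows 0.0
```

View pics/scene_i7_c.png

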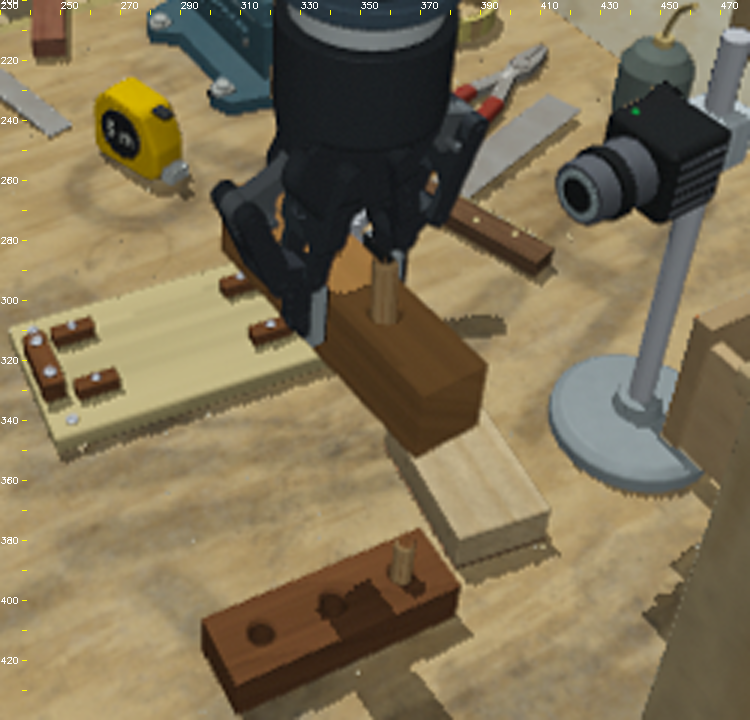

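The rail is held level in front of the lens and the third dowel is still in the stand (crop 403,560). The sander and tape measure haven't moved, and nothing has fallen.

```bash
python3 -c "
from bench import ticket; print(ticket.hand_in())"
```

```text
the job is handed in; nothing more can be done
None
```

The job is done and handed in at about 21.6 s, with the arm still holding the rail in front of the camera.

- **Dowels:** I put dowel 1 in hole b and dowel 2 in hole a. Both slid in without resistance, and the picture taken after release shows both standing in the rail. Dowel 3 is still in the stand.
- **Clamp:** I pushed the handle over until it met its stop, at about 40 N on the wrist. I then backed off, and the clamp stayed fully open.
- **Rail:** At the last reading the gripper was within about 0.6 mm of the view point I had worked out, and the rail's long side was within about 0.001 rad of square to the lens.
- **Surroundings:** The last picture shows the camera, sanding block and tape measure where they were, and the wrist felt only the load it was holding.

**What is less certain:**
- The two cameras disagreed by about 2–3 mm. I used the average for the lens position, so the rail could be off by roughly 2 mm and 0.01 rad.
- In the final pose the gripper hides the dowel in hole a. I last saw it in place just after the rail was lifted.

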